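# Post the spent filter cartridges through the drop-box flap

## Robot

A 7-joint arm with a two-finger parallel gripper is mounted at the origin on the work surface. World frame = base frame: x ahead of the robot, y to its left, z up, the work surface at z = 0. Lengths are in m, angles in rad, forces in N, time in s.
With the tool pointing down it reaches from about 0.4 to 0.85 m from the base axis. Payload 10.4 kg.
Tool frame: the origin (TCP) lies at the very end of the fingers, on their centre line; the grasp point (between the pads) lies 19 mm behind it; z points along the fingers, y is the line along which they close (so a half turn about z gives the same grasp; the last joint's range is limited). The gripper opens to 85 mm and grips with 20 to 120 N. Pads are 22 mm wide; open, the fingers measure 114 mm over their backs; the gripper's body (76 mm by 85 mm) begins 54 mm behind the grasp point. The pads swing forward as they close: fully open they stand 13 mm farther back than shut.
Start: joints at [1.263, 0.332, -0.065, 1.46, 0.022, 1.35, -0.088], TCP at [0.176, -0.6, 0.231] pointing down, gripper open.
Joint ranges: [-2.6, 2.6], [-0.5, 2.12], [-1.47, 1.34], [0.16, 2.42], [-1.27, 4.41], [0.06, 2.06], [-2.6, 2.6]. Speed limits (rad/s): [2.22, 2.22, 2.79, 2.79, 3.14, 3.14, 3.14].

## Interface

Orientations are given as a unit quaternion [w, x, y, z].
In Python, from rig import observe, get_image, close_job, spot_in gives the robot as it stands.
- The arm moves only by the shell command python3 -m crank 'ROWS' [FORCE]. ROWS is a JSON object whose one key "commands" holds a list of rows, each a list of 7 numbers: the opening, from -1 (shut) to 1 (fully open), then the shift along the tool's x, y, z in units of 40 mm (1.0 is 40 mm), then the turn, a rotation vector about the tool's x, y, z in degrees. In form: {"commands": [[grip, x, y, z, ax, ay, az], ...]}. A call has 1 to 5 rows; each row shifts and turns the commanded pose from where the row before left it, along the tool's axes as they then stand; what a row does not reach is not made up. A row lasts 1/10 s, in which the tool goes at most 50 mm and 8.59 degrees, less where a joint would pass 70% of its speed; a pose out of reach is approached as far as the arm can. A call is refused whole if a number of a shift passes 1 or a number of a turn 8.59, either way. A call with a gripper value outside its range is refused whole. The fingers move at their own pace and stop on an object; FORCE is the grip in N (left out, the last holds). Time passes only in rows, so rows that do not move let the fingers close. It gives the time, the measured TCP pose, the force, the opening and the grip force at its end, in the units of the state.
- observe(): the state, without advancing time (a new reading comes with each control period).
- get_image(name): name is "scene" or "side" or "wrist"; returns a dict with "image" (480x640x3 uint8, red, green, blue), "z_map" (480x640 float32, m along the optical axis (not along the pixel's ray), 0 where there is no reading), "vfov" (degrees; the focal length in pixels is half the picture's height over the tangent of half this angle, whatever the lens; pixels are square), "cx", "cy" (the principal point, pixels), "extrinsics" (4x4, takes a point from world to camera coordinates). Camera axes: x right, y down, z forward; pixel columns grow to the right and rows downward; lengths in m; the calibration is good to about 2 mm. The wrist camera is an equidistant fisheye: a pixel r from the principal point sees the ray r / f radians off the axis. A picture is of the moment at which its call begins.
- close_job(): hands the job in; it is judged then, once.
Trained networks look in a picture, given as the dict that the camera call returned (one of the last four; its "shot" number tells which), for a name from the list of things; names that differ only in an ending like _2 or _b are one class to them, and where a whole thing is asked for, a point or a joint stands for the part that bears it (a point fixed in the world has none). Each returns a list of dicts, best first, with "p" (0 to 1); they miss things now and then, are a little off and sometimes report something else, mostly with a low value. They report only what shows in the picture. A call takes as long as a camera call. They do not tell look-alikes from the thing itself.
- spot_in(picture, label): "rect" ([centre column, centre row, width, height] in pixels, round what is visible of it).
The state is a dict: "t": time; "qpos": joint angles; "qd": joint speeds; "joint_torque": joint torques, N m; "tool_pos": TCP position; "tool_rot": TCP orientation; "wrist_force": force on the tool from outside, world axes, zero at the start; "torque": the same for the moment, N m; "opening": finger opening in m; "grasp_force": force on a finger pad.
Only numpy, scipy, OpenCV 4.12 (cv2) and the standard library are available. Lean on these libraries where they do the work, as an engineer would, in place of code of your own. Each camera call takes 0.05 s, during which the arm holds its last target. There are 200 camera calls.

## Task

Push the two spent (orange) filter cartridges along the deck of the drop box and through its hanging navy flap, one at a time, either one first, drawing your fingers back each time so that the flap swings shut behind the first cartridge before the second goes in, and is shut at the end with both inside. Only push them with the fingertips: do not lift any cartridge, and keep the fingers off the flap so that it never drops on them. Leave the fresh (green) cartridge and everything else on the cabinet top where they are.

Things in the scene. Friction and masses are not known exactly. Their poses are not given: they have to be found in the camera images.
- dropbox: Fixed drop box, grey MDF with a clear bin, 250 mm wide (its y), x = -180 to +174 mm. Origin at table height under the middle of the shut flap; +x is the way in (roughly world +y, yaw varies), z up. In front of the flap (x = -180 to 0) an open flat deck, top 100 mm above the table, where three cartridges lie side by side in lanes at y = -75, 0 and +75 mm.
- flap (a joint): Navy flap, 226 x 60 x 3 mm, 25 g, hinged along its top edge 164.5 mm above the table at the drop box's x = 0, hanging in the doorway, 2 mm gap below. 0 = shut, grows as its lower edge swings inwards (+x of the box), at most 1.45 rad; never outwards. Falls shut by its own weight; lies at about 1 rad on a passing cartridge.
- sill (a point): Middle of the doorway on the deck's top, under the shut flap, 100 mm above the drop box's origin. The doorway is 234 mm wide: all three lanes run straight through it; its top edge is 66 mm above the deck. The lintel and clear roof above it reach 173 mm above the table, from 3 mm in front of the flap plane on.
- pit (a point): Middle of the pit's floor behind the flap, 10 mm above the table. The deck ends 12 mm past the flap plane; the pit reaches from there to x = 168 mm, with clear walls and roof. A cartridge pushed until its middle is past the deck's end (its rear face is then still about 28 mm in front of the flap) tips in by itself, pushed on at most some 15 mm more.
- spent_a: Spent cartridge, orange with four black stripes on top, 80 (its x, along the way in) x 48 x 34 mm, about 220 g. Origin at the centre of its underside; starts lying on the deck turned at most 0.12 rad from the way in, its middle 60 to 125 mm in front of the flap.
- spent_b: The other spent cartridge, orange, the same in all respects.
- fresh: Fresh cartridge, green, same size; stays on the deck. Which of the three lanes it lies in varies.
- spent_a_mid (a point): Centre of spent cartridge a (17 mm above its underside).
- spent_b_mid (a point): Centre of spent cartridge b (17 mm above its underside).
- pail: Bystander: navy plastic pail with wire handle, 190 mm across, 180 mm tall, origin at the centre of its underside.
- scoop: Bystander: stainless scoop with a slotted flat head 115 x 100 mm and black handle, 300 mm long, lying; origin under the neck of the head, +x towards the head's tip.
- brush_holder: Bystander: clear acrylic square holder, 85 x 85 x 110 mm, with a brush standing in it, 196 mm tall in all; origin at the centre of its underside.
- dishes: Bystander: two stacked terracotta-coloured plastic dishes, 170 mm across, 38 mm tall; origin at the centre of the underside.
- spray: Bystander: white bottle with blue cap, 64 mm across, 170 mm tall; origin at the centre of its underside.
- tin: Bystander: round steel tin, 72 mm across, 60 mm tall; origin at the centre of its underside.
Things that resemble listed ones, but are neither listed nor needed, are in the scene too. Leave any pink look-alike of the spent_b alone.

How it is judged:
On the way, in this order (a step that is already met when the one before it is completed fails the run):
1. a spent cartridge pushes the flap open (value of joint flap above 0.5 rad), for 0.05 s.
2. one spent cartridge is in the pit and the flap has swung shut, the other is still on the deck in front of the flap (value of joint flap below 0.08 rad and (((x of spent_a_mid in the frame of dropbox between 0.015 and 0.165 m and y of spent_a_mid in the frame of dropbox between -0.12 and 0.12 m and height (world z) of spent_a_mid below 0.095 m) and (x of spent_b_mid in the frame of dropbox below -0.03 m and height (world z) of spent_b_mid above 0.11 m)) or ((x of spent_b_mid in the frame of dropbox between 0.015 and 0.165 m and y of spent_b_mid in the frame of dropbox between -0.12 and 0.12 m and height (world z) of spent_b_mid below 0.095 m) and (x of spent_a_mid in the frame of dropbox below -0.03 m and height (world z) of spent_a_mid above 0.11 m)))), for 0.2 s.
3. the second spent cartridge pushes the flap open (value of joint flap above 0.5 rad), for 0.05 s.
At the end, for the whole second after the job is handed in: Both orange cartridges lie at rest in the pit behind the flap (centres lower than 95 mm above the table, between the walls), the flap is shut within 0.08 rad, and the green cartridge is still on the deck within 20 mm of where it began (x of spent_a_mid in the frame of dropbox between 0.015 and 0.165 m and y of spent_a_mid in the frame of dropbox between -0.12 and 0.12 m and height (world z) of each of spent_a_mid, spent_b_mid below 0.095 m and x of spent_b_mid in the frame of dropbox between 0.015 and 0.165 m and y of spent_b_mid in the frame of dropbox between -0.12 and 0.12 m and value of joint flap below 0.08 rad and linear speed of each of spent_a, spent_b below 0.02 m/s and distance of fresh from where it was at the start of the episode below 0.02 m and height (world z) of fresh above 0.095 m); the robot touches nothing.
It fails at once if a cartridge is lifted (underside more than 30 mm above the deck) (height (world z) of any of spent_a, spent_b, fresh above 0.13 m).
It fails at once if the flap touches the fingers (more than 0.1 N) (contact force between the fingers and flap above 0.1 N).
It fails at once if the fresh cartridge is shifted by more than 20 mm (distance of fresh from where it was at the start of the episode above 0.02 m).
It fails at once if a bystander (navy plastic pail, slotted scoop, brush holder, stacked dishes, spray bottle, tin) is shifted by more than 30 mm (distance of any of pail, scoop, brush_holder, dishes, spray, tin from where it was at the start of the episode above 0.03 m).
It also fails if it takes over 51 s, if anything falls off the work surface, if the arm or the gripper's body presses on something with over 40 N, if the wrist force passes 120 N, or if a joint passes its speed limit or range.

## Working session

There is one attempt and no reset: what is moved stays moved. The work goes in short steps, Python scripts to look and compute and a shell command to move; the robot and the scene stay as the last step left them, time stands still between calls to the robot, and variables do not carry over. Pictures are saved under pics/ and viewed, at most 11 in all, crops included, and the job is handed in when it is done.

```bash
ls; mkdir -p pics; python3 - <<'E'
from rig import *
import cv2,json
o=observe();print({k:o[k] for k in('t','tool_pos','tool_rot','opening')})
import numpy as np
ims=[]
for n in('scene','side'):
    g=get_image(n);ims.append(g['image'])
    print(n,g['vfov'],g['cx'],g['cy'],np.round(g['extrinsics'],3).tolist())
    for l in('spent_a','fresh','dropbox','flap'):
        print(l,[(np.round(d['rect']).tolist(),round(d['p'],2)) for d in spot_in(g,l)][:5])
    cv2.imwrite(f'pics/{n}0.png',g['image'][:,:,::-1])
E
```

```text
pics
{'t': 0.0, 'tool_pos': array([ 0.17551277, -0.59946621,  0.23053134]), 'tool_rot': array([-6.78887542e-04,  9.89873417e-01,  1.41951192e-01, -1.26950893e-04]), 'opening': 0.0854441802528037}
scene 44.732188343682346 323.0212735689295 231.13079682735096 [[-0.043, 0.999, 0.012, 0.023], [0.819, 0.042, -0.572, -0.389], [-0.572, -0.015, -0.82, 1.763], [0.0, 0.0, 0.0, 1.0]]
spent_a [([285.0, 326.0, 39.0, 37.0], 0.8), ([305.0, 198.0, 34.0, 28.0], 0.77), ([285.0, 251.0, 37.0, 25.0], 0.77), ([343.0, 342.0, 38.0, 42.0], 0.71), ([508.0, 281.0, 71.0, 62.0], 0.48)]
fresh [([277.0, 224.0, 34.0, 27.0], 0.87), ([178.0, 300.0, 37.0, 37.0], 0.54)]
dropbox [([331.0, 233.0, 160.0, 130.0], 0.8), ([184.0, 205.0, 49.0, 97.0], 0.17)]
flap []
side 42.06080039676331 311.7446845195164 247.5534685364105 [[0.822, 0.569, 0.02, -0.483], [0.341, -0.463, -0.818, -0.085], [-0.456, 0.679, -0.575, 1.781], [0.0, 0.0, 0.0, 1.0]]
spent_a [([391.0, 309.0, 38.0, 30.0], 0.75), ([352.0, 336.0, 36.0, 35.0], 0.74), ([257.0, 251.0, 34.0, 36.0], 0.61), ([297.0, 280.0, 35.0, 36.0], 0.61)]
fresh [([267.0, 273.0, 41.0, 39.0], 0.87)]
dropbox [([293.0, 265.0, 173.0, 164.0], 0.83)]
flap [([299.0, 240.0, 83.0, 45.0], 0.93), ([210.0, 388.0, 34.0, 80.0], 0.67)]
```

View pics/scene0.png

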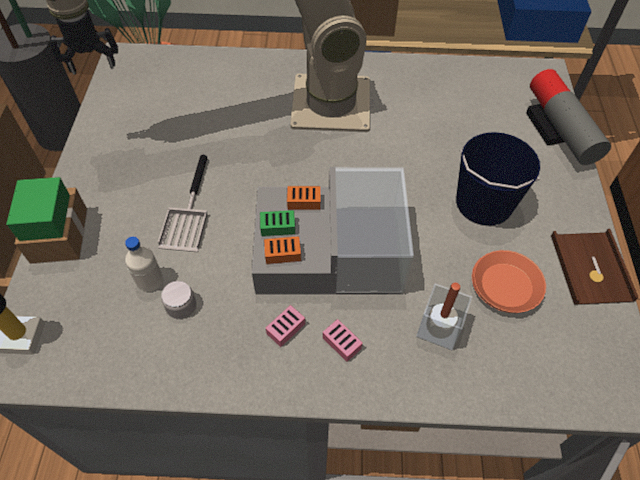

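View pics/side0.png

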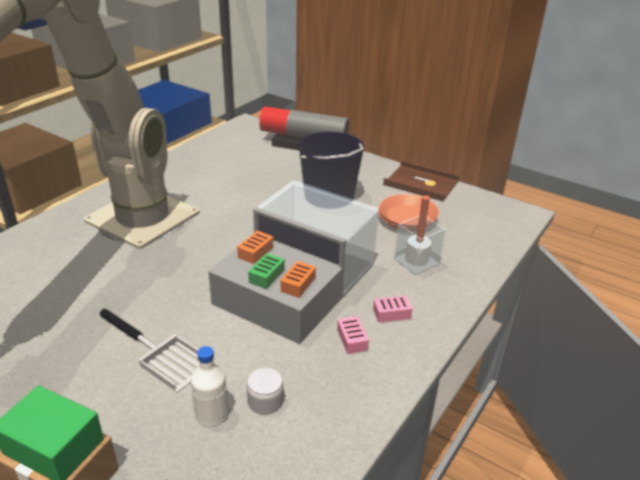

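The scene view shows orange cartridges at (304,198) and (283,250), with the green one between them at (277,223). The flap plane is near column 331, and the pink look-alikes lie on the table. Next I measure with depth from both views.

```bash
cat > h.py <<'E'
from rig import *
import numpy as np,cv2
def cloud(n):
    g=get_image(n);z=g['z_map'];f=240/np.tan(np.radians(g['vfov']/2))
    v,u=np.mgrid[:480,:640]
    P=np.stack([(u-g['cx'])/f*z,(v-g['cy'])/f*z,z],-1)
    E=g['extrinsics'];W=(P-E[:3,3])@E[:3,:3]
    return g,W,z>0
def rects(n):
    g,W,ok=cloud(n);hsv=cv2.cvtColor(g['image'],cv2.COLOR_RGB2HSV)
    H,S,V=cv2.split(hsv);out=[]
    for c,lo,hi in(('orange',5,14),('green',45,80)):
        m=((H>=lo)&(H<=hi)&(S>170)&(V>90)&ok&(W[...,1]>-.3)&(W[...,1]<.2)&(W[...,0]>.3)&(W[...,0]<.8)).astype(np.uint8)
        m=cv2.morphologyEx(m,cv2.MORPH_CLOSE,np.ones((5,5)))
        k,L,st,_=cv2.connectedComponentsWithStats(m)
        for i in range(1,k):
            if st[i,4]<80: continue
            p=W[(L==i)&ok];zt=np.percentile(p[:,2],90);t=p[np.abs(p[:,2]-zt)<.008]
            r=cv2.minAreaRect((t[:,:2]*1000).astype(np.float32))
            out.append((c,st[i,:4].tolist(),np.round(r[0],1),np.round(r[1],1),round(r[2],1),round(np.median(t[:,2])*1000,1),np.round(np.median(t[:,:2],0)*1000)))
    return g,W,ok,out
E
python3 - <<'E'
from h import *
for n in('scene','side'):
    g,W,ok,out=rects(n)
    for o in out: print(n,*o)
    m=ok&(np.abs(W[...,2]-.1)<.006)&(W[...,0]>.3)&(W[...,0]<.85)&(W[...,1]>-.35)&(W[...,1]<.2)
    k,L,st,_=cv2.connectedComponentsWithStats(m.astype(np.uint8))
    i=1+np.argmax(st[1:,4]);p=W[L==i]
    r=cv2.minAreaRect((p[:,:2]*1000).astype(np.float32));print('deck',st[i],r,np.median(p[:,2]),np.round(cv2.boxPoints(r)).tolist())
    # front edge & side edges
    q=p[:,:2]*1000
    fr=[(x,np.percentile(q[np.abs(q[:,0]-x)<4,1],[1,99]).round()) for x in range(int(q[:,0].min())+10,int(q[:,0].max())-5,30)]
    print(*[(a,b.tolist()) for a,b in fr])
E
```

```text
scene orange [287, 187, 33, 22] [463.1 -51.6] [52.3 76.1] 1.3 132.3 [464. -51.]
scene orange [264, 237, 37, 25] [614.4 -90. ] [53.1 77.6] 9.5 132.6 [615. -91.]
deck [ 252  184  109   92 4235] ((535.7830810546875, -40.6136474609375), (256.2841796875, 243.1456298828125), 2.9776768684387207) 0.09864064853209951 [[401.0, 74.0], [414.0, -169.0], [670.0, -155.0], [657.0, 87.0]]
(414, [-161.0, 9.0]) (444, [-165.0, 10.0]) (474, [-164.0, 8.0]) (504, [-163.0, 14.0]) (534, [-162.0, 15.0]) (564, [-158.0, 16.0]) (594, [-157.0, 17.0]) (624, [-156.0, 19.0]) (654, [-153.0, 85.0])
side orange [283, 267, 31, 20] [615.1 -97.7] [40.8 72.7] 8.1 135.5 [ 618. -103.]
deck [ 208  231  169   82 3444] ((528.8689575195312, 9.7811279296875), (256.702880859375, 359.7462158203125), 2.7093617916107178) 0.10139562695299746 [[392.0, 183.0], [409.0, -176.0], [666.0, -164.0], [649.0, 196.0]]
(416, [-173.0, -74.0]) (446, [-171.0, -92.0]) (476, [-168.0, 18.0]) (506, [-167.0, 19.0]) (536, [-166.0, 20.0]) (566, [-165.0, 19.0]) (596, [-163.0, 24.0]) (626, [-162.0, 25.0]) (656, [-159.0, 78.0])
```

```bash
sed -i "s/('green',45,80)/('green',45,90)/; s/S>170)&(V>90)/S>120)\&(V>50)/; s/('orange',5,14)/('orange',3,17)/" h.py
cat >> h.py <<'E'
Y=np.radians(92.8);O=np.array([526.5,15.])
R=np.array([[np.cos(Y),np.sin(Y)],[-np.sin(Y),np.cos(Y)]])
def tobox(p): return R@(np.asarray(p)-O)
E
python3 - <<'E'
from h import *
for n in('scene','side'):
    g,W,ok,out=rects(n)
    for o in out: print(n,*o,'box',tobox(o[2]).round())
    # deck front-edge & left/right edge line fits
    m=ok&(np.abs(W[...,2]-.1)<.006)&(W[...,0]>.38)&(W[...,0]<.69)&(W[...,1]>-.2)&(W[...,1]<0)
    k,L,st,_=cv2.connectedComponentsWithStats(m.astype(np.uint8));i=1+np.argmax(st[1:,4]);q=W[L==i][:,:2]*1000
    F=np.array([(x,np.percentile(q[np.abs(q[:,0]-x)<5,1],2)) for x in range(420,650,10)])
    print('front',np.polyfit(F[:,0],F[:,1],1))
    for pc in(1,99):
        G=np.array([(y,np.percentile(q[np.abs(q[:,1]-y)<5,0],pc)) for y in range(-145,-10,10)]);c=np.polyfit(G[:,0],G[:,1],1);print('side',pc,c)
    # lintel: highest points near flap
    m=ok&(np.abs(W[...,2]-.173)<.008)&(W[...,0]>.42)&(W[...,0]<.63)&(W[...,1]>-.05)&(W[...,1]<.3);q=W[m]*1000
    if len(q): G=np.array([(x,np.percentile(q[np.abs(q[:,0]-x)<8,1],3)) for x in range(440,620,15)]);print('lintel front',np.polyfit(G[:,0],G[:,1],1),G[:,1].round())
E
```

```text
scene orange [287, 186, 34, 23] [463. -51.] [52.  78.5] 3.5 132.6 [464. -51.] box [-63.  67.]
scene orange [264, 237, 37, 27] [613.6 -89.3] [50.9 78.9] 8.1 132.6 [616. -90.] box [-108.  -82.]
scene green [260, 211, 35, 25] [ 539.3 -107.3] [54.8 76.9] 9.0 132.5 [ 541. -108.] box [-123.   -7.]
front [ 5.30114716e-02 -1.88275467e+02]
side 1 [  0.51225223 490.29516412]
side 99 [-5.54107277e-02  6.57660965e+02]
lintel front [ 0.05226012 -7.92981357] [15. 15. 16. 17. 18. 20. 21. 21. 22. 22. 23. 23.]
side orange [238, 231, 35, 32] [459.8 -52.4] [49.6 86.8] 3.7 135.6 [462. -56.] box [-64.  70.]
side orange [281, 262, 34, 35] [612. -93.] [48.8 84.6] 9.3 135.3 [614. -97.] box [-112.  -80.]
side green [250, 255, 32, 23] [ 537.7 -112.3] [47.2 79.2] 6.4 135.8 [ 541. -115.] box [-128.   -5.]
front [ 5.48631414e-02 -1.95103436e+02]
side 1 [  0.74307035 502.13902497]
side 99 [-4.05757940e-02  6.57000436e+02]
lintel front [  0.04744331 -12.7692262 ] [ 8.  8. 10. 10. 12. 12. 12. 13. 14. 15. 15. 16.]
```

```bash
sed -i 's/92.8/93.0/; s/526.5,15\./531.,17.5/' h.py
cat >> h.py <<'E'
from scipy.spatial.transform import Rotation as Ro
def plan(bx,by,z):
    "shift needed in tool units (40 mm) to a box-frame point, and heading error"
    o=observe();w,x,y,zq=o['tool_rot'];M=Ro.from_quat([x,y,zq,w])
    t=np.r_[(O+R.T@np.array([bx,by]))/1000,z]
    d=M.inv().apply(t-o['tool_pos'])/.04
    hx=M.as_matrix()
    print('t',round(o['t'],2),'tcp box',tobox(o['tool_pos'][:2]*1000).round(1),'z',round(o['tool_pos'][2]*1000,1),'shift',d.round(2),'dist heading',round(np.degrees(np.arctan2(hx[1,0],hx[0,0])),2),'tool z',hx[:,2].round(3),'open',o['opening'].round(4),'F',np.round(o['wrist_force'],1))
E
python3 -m crank '{"commands": [[-0.65,0,0,0,0,0,-8.5],[-0.65,0,0,0,0,0,-8.5],[-0.65,0,0,0,0,0,-8.5],[-0.65,0,0,0,0,0,-8.5],[-0.65,0,0,0,0,0,-8.5]]}'
python3 -m crank '{"commands": [[-0.65,0,0,0,0,0,-8.5],[-0.65,0,0,0,0,0,-8.5],[-0.65,0,0,0,0,0,-8.5],[-0.65,0,0,0,0,0,-8.5],[-0.65,0,0,0,0,0,0]]}'
python3 -c "
from h import *
plan(-150,72.5,.2)"
```

```text
t: 1.2
tool_pos: [0.1756, -0.5998, 0.2313]
tool_rot: [0.0, 0.87, 0.494, -0.0]
wrist_force: [-0.1, -0.3, 1.3]
opening: 0.0155
grasp_force: 0.0
t: 1.7
tool_pos: [0.1755, -0.5999, 0.2313]
tool_rot: [0.0, 0.689, 0.725, 0.0]
wrist_force: [0.8, -0.3, -0.8]
opening: 0.0152
grasp_force: 0.0Traceback (most recent call last):
  File "<string>", line 3, in <module>
    plan(-150,72.5,.2)
    ~~~~^^^^^^^^^^^^^^
  File "h.py", line 32, in plan
    print('t',round(o['t'],2),'tcp box',tobox(o['tool_pos'][:2]*1000).round(1),'z',round(o['tool_pos'][2]*1000,1),'shift',d.round(2),'dist heading',round(np.degrees(np.arctan2(hx[1,0],hx[0,0])),2),'tool z',hx[:,2].round(3),'open',o['opening'].round(4),'F',np.round(o['wrist_force'],1))
                                                                                                                                                                                                                                      ^^^^^^^^^^^^^^^^^^
AttributeError: 'float' object has no attribute 'round'
```

```bash
sed -i "s/o\['opening'\].round(4)/round(o['opening'],4)/" h.py
python3 -c "
from h import *
plan(-150,72.5,.2)"
```

```text
t 1.7 tcp box [-597.9  387.3] z 231.3 shift [11.2   7.86  0.78] dist heading 92.95 tool z [ 0. -0. -1.] open 0.0152 F [ 0.8 -0.3 -0.8]
```

```bash
for i in 1 2 3; do :; done
python3 -m crank '{"commands": [[-0.65,0.75,0.52,0,0,0,0],[-0.65,0.75,0.52,0,0,0,0],[-0.65,0.75,0.52,0,0,0,0],[-0.65,0.75,0.52,0,0,0,0],[-0.65,0.75,0.52,0,0,0,0]]}' >/dev/null
python3 -m crank '{"commands": [[-0.65,0.75,0.52,0,0,0,0],[-0.65,0.75,0.52,0,0,0,0],[-0.65,0.75,0.52,0,0,0,0],[-0.65,0.75,0.52,0,0,0,0],[-0.65,0.75,0.52,0,0,0,0]]}' >/dev/null
python3 -m crank '{"commands": [[-0.65,0.75,0.52,0,0,0,0],[-0.65,0.75,0.52,0,0,0,0],[-0.65,0.75,0.52,0,0,0,0],[-0.65,0.6,0.52,0,0,0,0],[-0.65,0,0,0,0,0,0]]}' >/dev/null
python3 -c "
from h import *
plan(-148,72.5,.116)
g=get_image('wrist')
cv2.imwrite('pics/w1.png',g['image'][:,:,::-1])
"
```

```text
t 3.2 tcp box [-180.8   92.2] z 231.8 shift [0.82 0.49 2.9 ] dist heading 92.91 tool z [ 0.002  0.001 -1.   ] open 0.0151 F [-0.5 -0.4  0.9]
```

View pics/w1.png

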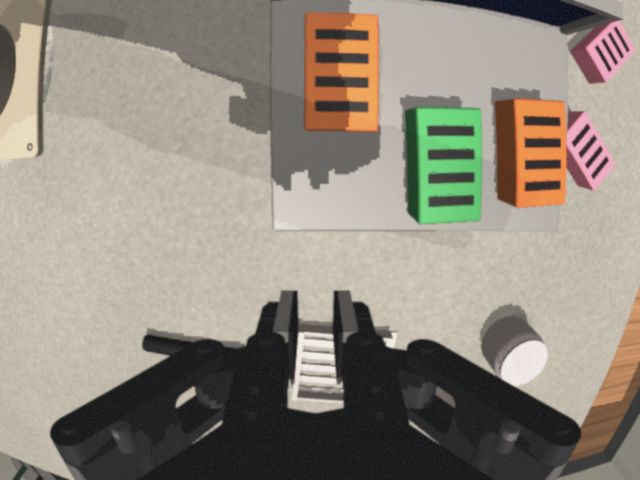

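The wrist view shows the fingers at about (315,300), cartridge A ahead at (342,72), green at (444,165) and B at (532,153). I'll descend behind A.

```bash

python3 -m crank '{"commands": [[-0.65,0.8,0.5,0,0,0,0],[-0.65,0,0,0.75,0,0,0],[-0.65,0,0,0.75,0,0,0],[-0.65,0,0,0.75,0,0,0],[-0.65,0,0,0.65,0,0,0]]}' >/dev/null
python3 -m crank '{"commands": [[-0.65,0,0,0,0,0,0],[-0.65,0,0,0,0,0,0]]}' >/dev/null
python3 -c "
from h import *
plan(-40,72.5,.116)
g=get_image('wrist')
cv2.imwrite('pics/w2.png',g['image'][:,:,::-1])
"
```

```text
t 3.95 tcp box [-153.6   74.8] z 115.9 shift [ 2.84  0.04 -0.  ] dist heading 92.66 tool z [-0.  0. -1.] open 0.015 F [-0.1 -0.1  0.8]
```

View pics/w2.png

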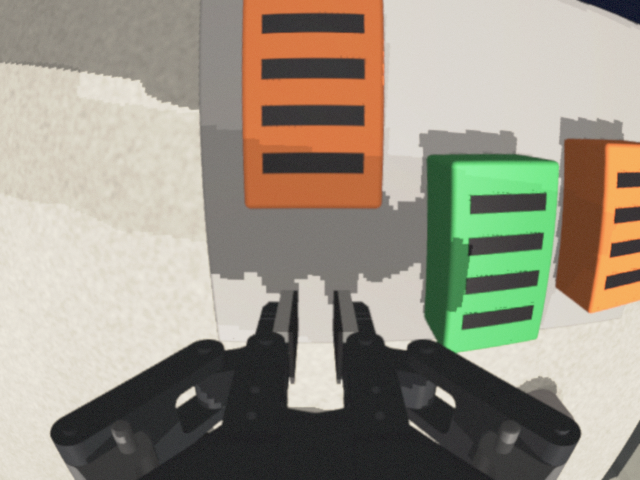

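A is centred ahead of the fingers, with columns 245–382 against finger centre 315, so I push straight.

```bash

python3 -m crank '{"commands": [[-0.65,0.3,0,0,0,0,0],[-0.65,0.3,0,0,0,0,0],[-0.65,0.3,0,0,0,0,0],[-0.65,0.3,0,0,0,0,0],[-0.65,0.3,0,0,0,0,0]]}' >/dev/null
python3 -m crank '{"commands": [[-0.65,0.25,0,0,0,0,0],[-0.65,0.25,0,0,0,0,0],[-0.65,0.25,0,0,0,0,0],[-0.65,0,0,0,0,0,0]]}' >/dev/null
python3 -c "
from h import *
plan(-40,72.5,.116)
for n in('scene','side'):
    g,W,ok,out=rects(n)
    for o in out: print(n,o[0],o[2:],'box',tobox(o[2]).round())
g=get_image('wrist')
cv2.imwrite('pics/w3.png',g['image'][:,:,::-1])
"
```

```text
t 4.9 tcp box [-61.2  74.3] z 115.3 shift [ 0.53  0.04 -0.02] dist heading 92.93 tool z [-0.  0. -1.] open 0.0149 F [0.4 0.5 0.6]
scene orange (array([459.6, -11.7]), array([55.8, 43.3]), 3.2, np.float64(132.4), array([461., -11.])) box [-25.  73.]
scene orange (array([613.2, -89.6]), array([53.6, 79.6]), 7.6, np.float64(132.4), array([615., -90.])) box [-111.  -76.]
scene green (array([ 539.9, -107.6]), array([51.3, 77.8]), 7.1, np.float64(132.4), array([ 541., -107.])) box [-125.   -2.]
side orange (array([475.2,   3.4]), array([15.4, 83.3]), 6.8, np.float64(134.9), array([477.,   8.])) box [-11.  56.]
side orange (array([611.7, -94.5]), array([48.5, 84.3]), 9.2, np.float64(135.5), array([613., -97.])) box [-116.  -75.]
side green (array([ 538.5, -111.6]), array([45.9, 80.2]), 5.9, np.float64(135.7), array([ 540., -114.])) box [-129.   -1.]
```

View pics/w3.png

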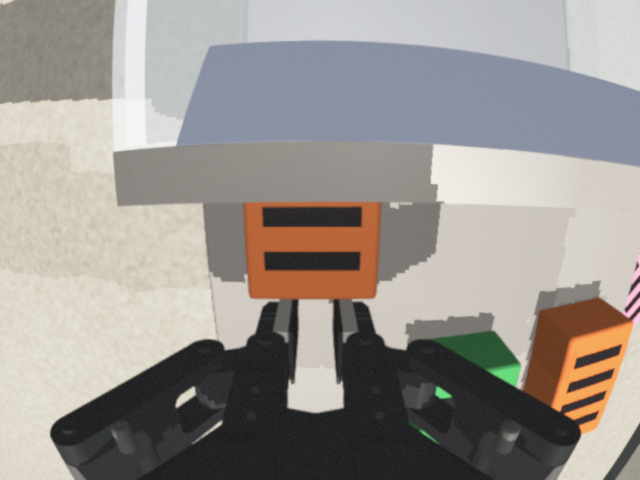

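A is entering and the flap has swung inward. Green and B haven't moved. I keep pushing in small steps.

```bash

python3 -m crank '{"commands": [[-0.65,0.25,0,0,0,0,0],[-0.65,0.25,0,0,0,0,0],[-0.65,0.1,0,0,0,0,0],[-0.65,0.1,0,0,0,0,0],[-0.65,0,0,0,0,0,0]]}' >/dev/null
python3 -c "
from h import *
plan(-40,72.5,.116)
g,W,ok,out=rects('scene')
for o in out: print(o[0],o[2:],'box',tobox(o[2]).round())
cv2.imwrite('pics/s4.png',cv2.resize(g['image'][160:310,230:430,::-1],None,fx=3,fy=3))
"
```

```text
t 5.55 tcp box [-34.1  74.2] z 115.3 shift [-0.15  0.04 -0.02] dist heading 92.87 tool z [ 0.  0. -1.] open 0.015 F [-0.4 -0.3  0.6]
orange (array([458.,   6.]), array([48.2,  7.1]), 2.3, np.float64(134.3), array([460.,   7.])) box [-8. 74.]
orange (array([613.4, -89.5]), array([52.3, 79.5]), 7.8, np.float64(132.3), array([615., -89.])) box [-111.  -77.]
green (array([ 539.4, -107.8]), array([51.3, 77.9]), 6.6, np.float64(132.5), array([ 541., -107.])) box [-126.   -2.]
```

View pics/s4.png

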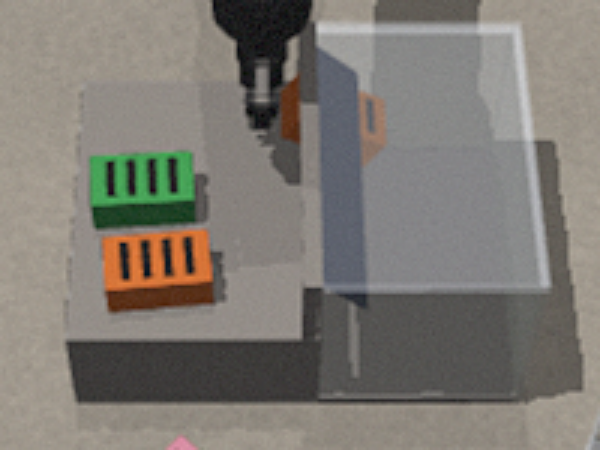

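Cartridge A is tipping through the doorway under the raised flap. Its rear is already ahead of the fingertips at crop (262,125). I wait and check.

```bash

python3 -m crank '{"commands": [[-0.65,0,0,0,0,0,0],[-0.65,0,0,0,0,0,0],[-0.65,0,0,0,0,0,0]]}' 
python3 -c "
from h import *
plan(-40,72.5,.116)
g,W,ok,out=rects('scene')
for o in out: print(o[0],o[2:],'box',tobox(o[2]).round())
cv2.imwrite('pics/s5.png',cv2.resize(g['image'][160:310,230:430,::-1],None,fx=3,fy=3))
"
```

```text
t: 5.9
tool_pos: [0.4587, -0.0214, 0.1153]
tool_rot: [-0.0, 0.69, 0.724, -0.0]
wrist_force: [0.3, 0.5, 0.2]
opening: 0.0149
grasp_force: 0.0
t 5.9 tcp box [-35.   74.3] z 115.3 shift [-0.12  0.04 -0.02] dist heading 92.8 tool z [-0. -0. -1.] open 0.0149 F [0.3 0.5 0.2]
orange (array([612.8, -89.5]), array([53.2, 79.5]), 8.3, np.float64(132.5), array([615., -90.])) box [-111.  -76.]
green (array([ 538.8, -107.6]), array([52.7, 77.3]), 7.0, np.float64(132.6), array([ 540., -106.])) box [-125.   -1.]
```

View pics/s5.png

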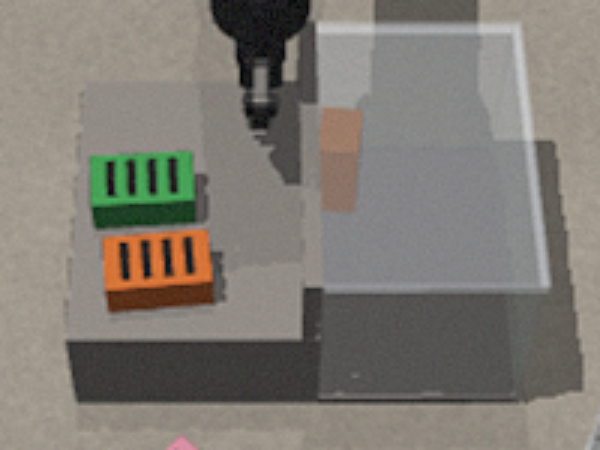

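A is in the pit at crop (340,160), standing on its nose, and the flap is shut. I retract, rise, cross over and descend behind B.

```bash

python3 -m crank '{"commands": [[-0.65,-0.5,0,0,0,0,0],[-0.65,-0.8,0,0,0,0,0],[-0.65,-0.8,0,0,0,0,0],[-0.65,-0.8,0,-0.3,0,0,0],[-0.65,-0.8,0,-0.7,0,0,0]]}' >/dev/null
python3 -m crank '{"commands": [[-0.65,-0.45,0,-0.6,0,0,0],[-0.65,0,0.75,-0.6,0,0,0],[-0.65,0,0.75,0,0,0,0],[-0.65,0,0.75,0,0,0,0],[-0.65,0,0.75,0,0,0,0]]}' >/dev/null
python3 -m crank '{"commands": [[-0.65,0,0.7,0,0,0,0],[-0.65,0,0,0,0,0,0],[-0.65,0,0,0,0,0,0]]}' >/dev/null
python3 -c "
from h import *
plan(-200,-76,.116)
"
```

```text
t 7.25 tcp box [-201.   -73.2] z 202.6 shift [0.02 0.07 2.17] dist heading 92.85 tool z [-0.001  0.001 -1.   ] open 0.0147 F [-0.8 -0.2 -0.2]
```

```bash

python3 -m crank '{"commands": [[-0.65,0,0.1,0.7,0,0,0],[-0.65,0,0,0.7,0,0,0],[-0.65,0,0,0.75,0,0,0],[-0.65,0,0,0,0,0,0],[-0.65,0,0,0,0,0,0]]}' >/dev/null
python3 -c "
from h import *
plan(-40,-76,.116)
g=get_image('wrist')
cv2.imwrite('pics/w6.png',g['image'][:,:,::-1])
"
```

```text
t 7.75 tcp box [-201.8  -76.7] z 118.2 shift [ 4.04 -0.03  0.05] dist heading 92.79 tool z [-0. -0. -1.] open 0.015 F [ 0.4 -0.4  1.4]
```

View pics/w6.png

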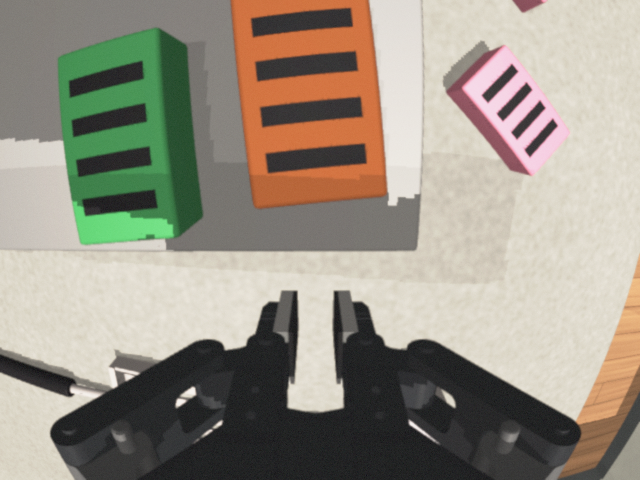

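B is ahead with its rear edge at (255–385, 200), tilted about 5°, and the fingers are centred on it. I push.

```bash

python3 -m crank '{"commands": [[-0.65,0.3,0,0,0,0,0],[-0.65,0.3,0,0,0,0,0],[-0.65,0.3,0,0,0,0,0],[-0.65,0.2,0,0,0,0,0],[-0.65,0.2,0,0,0,0,0]]}' >/dev/null
python3 -m crank '{"commands": [[-0.65,0.25,0,0,0,0,0],[-0.65,0.25,0,0,0,0,0],[-0.65,0.25,0,0,0,0,0],[-0.65,0.25,0,0,0,0,0],[-0.65,0.25,0,0,0,0,0]]}' >/dev/null
python3 -m crank '{"commands": [[-0.65,0.25,0,0,0,0,0],[-0.65,0.25,0,0,0,0,0],[-0.65,0.25,0,0,0,0,0],[-0.65,0.25,0,0,0,0,0],[-0.65,0,0,0,0,0,0]]}' >/dev/null
python3 -c "
from h import *
plan(-33,-76,.116)
g,W,ok,out=rects('scene')
for o in out: print(o[0],o[2:],'box',tobox(o[2]).round())
g=get_image('wrist')
cv2.imwrite('pics/w7.png',g['image'][:,:,::-1])
"
```

```text
t 9.3 tcp box [-56.8 -77.6] z 117.3 shift [ 0.59 -0.04  0.03] dist heading 92.97 tool z [-0.     0.001 -1.   ] open 0.015 F [-0.4  0.5  0.4]
orange (array([612.1,  -1.5]), array([51.3, 38.2]), 2.1, np.float64(132.3), array([613.,  -0.])) box [-23. -80.]
green (array([ 539.9, -110.2]), array([53.3, 72.8]), 6.6, np.float64(132.3), array([ 544., -114.])) box [-128.   -2.]
```

View pics/w7.png

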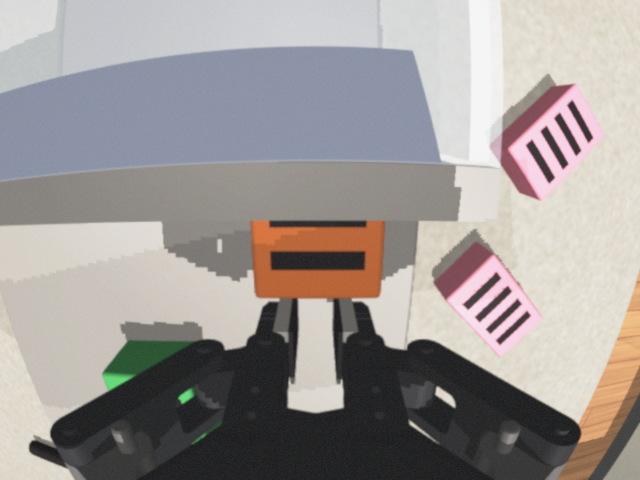

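B is straight and halfway through, with the flap lying on it. I continue as with A.

```bash

python3 -m crank '{"commands": [[-0.65,0.25,0,0,0,0,0],[-0.65,0.2,0,0,0,0,0],[-0.65,0.1,0,0,0,0,0],[-0.65,0.05,0,0,0,0,0],[-0.65,0,0,0,0,0,0]]}' >/dev/null
python3 -m crank '{"commands": [[-0.65,0,0,0,0,0,0],[-0.65,0,0,0,0,0,0],[-0.65,0,0,0,0,0,0]]}' >/dev/null
python3 -c "
from h import *
plan(-33,-76,.116)
g,W,ok,out=rects('scene')
for o in out: print(o[0],o[2:],'box',tobox(o[2]).round())
cv2.imwrite('pics/s8.png',cv2.resize(g['image'][160:310,230:430,::-1],None,fx=3,fy=3))
"
```

```text
t 10.2 tcp box [-35.6 -77.7] z 117.2 shift [ 0.06 -0.04  0.03] dist heading 92.8 tool z [-0. -0. -1.] open 0.015 F [-0.3  0.6  0.1]
orange (array([654.7,  49. ]), array([26.4,  5.6]), 89.4, np.float64(153.2), array([655.,  49.])) box [  25. -125.]
green (array([ 539.9, -107.5]), array([51.8, 78. ]), 7.6, np.float64(132.3), array([ 541., -107.])) box [-125.   -2.]
```

View pics/s8.png

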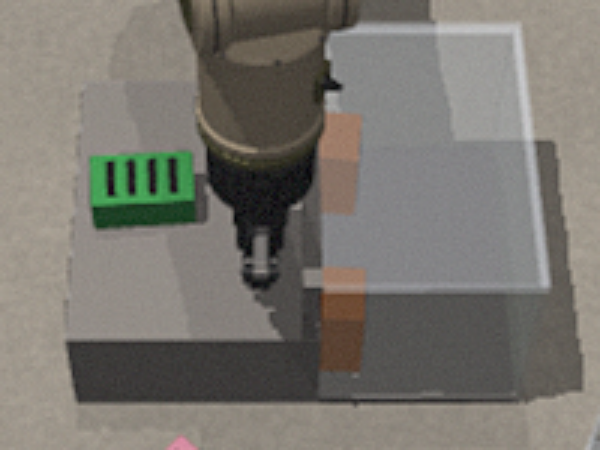

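Both orange cartridges are in the pit, at crop (340,160) and (343,320), and the flap is shut. Green hasn't moved. I retract clear and check once more before handing in.

```bash

python3 -m crank '{"commands": [[-0.65,-0.5,0,0,0,0,0],[-0.65,-0.8,0,0,0,0,0],[-0.65,-0.8,0,0,0,0,0],[-0.65,-0.8,0,0,0,0,0],[-0.65,-0.8,0,-0.5,0,0,0]]}' >/dev/null
python3 -m crank '{"commands": [[-0.65,-0.5,0,-0.7,0,0,0],[-0.65,0,0,-0.7,0,0,0],[-0.65,0,0,-0.5,0,0,0],[-0.65,0,0,0,0,0,0],[-0.65,0,0,0,0,0,0]]}' >/dev/null
python3 -c "
from h import *
plan(-33,-76,.116)
g,W,ok,out=rects('side')
for o in out: print(o[0],o[2:],'box',tobox(o[2]).round())
cv2.imwrite('pics/s9.png',cv2.resize(g['image'][160:360,180:420,::-1],None,fx=3,fy=3))
"
```

```text
t 11.25 tcp box [-203.4  -77.3] z 213.3 shift [ 4.26 -0.05  2.43] dist heading 92.81 tool z [ 0. -0. -1.] open 0.0152 F [-0.3 -0.2 -0.8]
green (array([ 529.1, -127.6]), array([23.7, 50.7]), 16.5, np.float64(135.5), array([ 529., -132.])) box [-145.    9.]
```

View pics/s9.png

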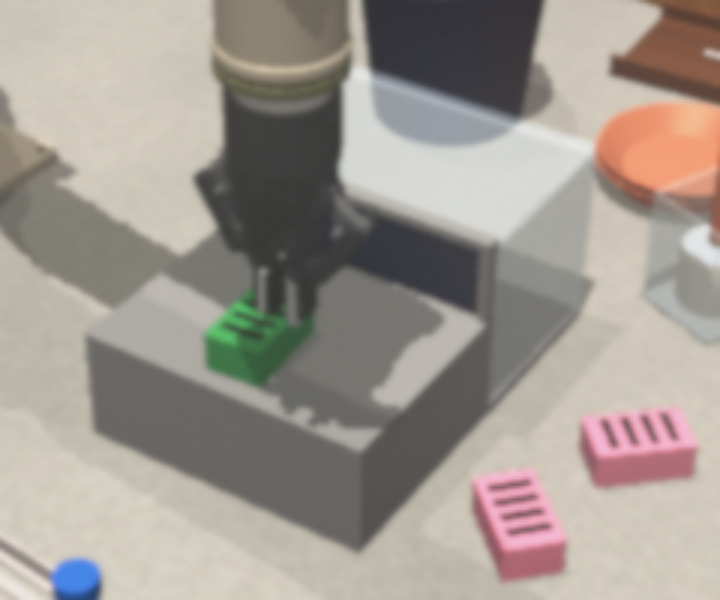

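The flap is shut at crop (420,265), the green cartridge is on the deck partly hidden by the gripper, and the arm is clear.

```bash
python3 -c "
from rig import *
print(close_job())"
```

```text
the job is handed in; nothing more can be done
None
```

I pushed both spent cartridges into the pit one at a time, with the flap shut in between and at the end and the green one still in place, and handed the job in at about 11 s; no verdict was returned.

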